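# Open out the folding stove stand

### The job

Open the stove stand out, ready for the percolator: with a fingertip, push its blue-tipped arm round, away from the black-tipped fixed arm, until it lies straight over the blue mark on the base, and push the yellow-tipped arm round the other way until it lies straight over the yellow mark, so that the three arms are evenly spread. Either arm may go first. Only push: do not lift the stand or drag it from its place, and leave everything else on the bench where it is.

Things in the scene. Friction and masses are not known exactly. Their poses are not given: they have to be found in the camera images.
- stand: folding aluminium stove stand, loose on rubber, about 0.9 kg (slides if pushed over about 3 N): round grey base 144 across, 12 high; column with brass burner cup 60 across, hub 46 across and 89 high, three arms. Origin at the centre of its underside, z up, x along the fixed black-tipped arm. Between the arms, beyond the base, it is open down to the bench
- blue_arm (a joint): Blue-tipped swing arm, rad: 0 = over the fixed arm, growing anticlockwise seen from above, turns 0 to 2.70 about the stand's vertical axis; starts 0.70 to 1.48; its mark is at 2.094 (120 deg), with no stop there. Stiff: stays where left; 0.4 N at 100 mm turns it. All 3 arms: level bars 12 wide, 19 to 135 from the axis, underside 66, top 80 above the bench; coloured tip on the last 22, up to 96
- yellow_arm (a joint): Yellow-tipped swing arm, rad: 0 = over the fixed arm, growing clockwise seen from above, turns 0 to 2.70 about the stand's vertical axis; starts 0.70 to 1.48; its mark is at 2.094 (120 deg), with no stop there. Stiff: stays where left; 0.4 N at 100 mm turns it. All 3 arms: level bars 12 wide, 19 to 135 from the axis, underside 66, top 80 above the bench; coloured tip on the last 22, up to 96
- blue_arm_tip (a point): middle of the blue-tipped arm's outer end, on the bar's centreline, 124 mm from the pivot axis and 73 above the bench
- yellow_arm_tip (a point): the same point of the yellow-tipped arm
- blue_mark (a point): blue painted bar, 26 x 13, on top of the base plate, 55 mm from the axis, 120 deg anticlockwise (from above) of the fixed arm: the blue-tipped arm belongs straight over it
- yellow_mark (a point): yellow painted bar, the same, 120 deg clockwise of the fixed arm: the yellow-tipped arm belongs straight over it
- percolator: bystander: stainless steel percolator, 116 wide, 191 tall, about 0.8 kg, black handle to its +y (out to 98 from its axis), short spout to -y; origin at the centre of its underside
- measuring_cup: bystander: glass measuring cup, 90 across the rim, 105 tall, handle to its +y (out to 77); origin at the centre of its underside
- whisk: bystander: black nylon balloon whisk lying flat, 260 long, 52 high, along its own x (handle to -x); origin under its middle
- caddy: bystander: white hard plastic utensil caddy 120 x 120 x 130 tall, with utensils standing up to 235 high; origin at the centre of its underside
- mug: bystander: blue ceramic mug, 82 across, 92 tall, handle to its +y; origin at the centre of its underside
- coffee_tin: bystander: closed round tin, 90 across, 110 tall; origin at the centre of its underside
Not all that is in view belongs to the job. What is shaped like the stand but turquoise is not meant.

How it is judged:
By the outcome, as a careful person would: the job done as asked, in the order asked, and still so for the second after the job is handed in, with the robot touching nothing.
It also fails if it takes over 51 s, if anything falls off the work surface, if the arm or the gripper's body presses on something with over 40 N, if the wrist force passes 120 N, or if a joint passes its speed limit or range.

### The arm

A 7-joint arm with a two-finger parallel gripper is mounted at the origin on the work surface. World frame = base frame: x ahead of the robot, y to its left, z up, the work surface at z = 0. Lengths are in mm, angles in rad, forces in N, time in s.
With the tool pointing down it reaches from about 350 to 900 mm from the base axis. Payload 19.9 kg.
Tool frame: the origin (TCP) lies midway between the tips of the shut fingers; the grasp point (between the pads) lies 19 mm behind it; z points along the fingers, y is the line along which they close (so a half turn about z gives the same grasp; the last joint's range is limited). The gripper opens to 85 mm and grips with 20 to 120 N. Pads are 22 mm wide; open, the fingers measure 114 mm over their backs; the gripper's body (76 mm by 85 mm) begins 54 mm behind the grasp point. The pads swing forward as they close: fully open they stand 13 mm farther back than shut.
Start: joints at [1.167, 0.417, -0.01, 1.614, 0.005, 1.111, -0.053], TCP at [221.218, -584.52, 231.26] pointing down, gripper open.
Joint ranges: [-2.81, 2.81], [-0.39, 2.02], [-1.27, 1.25], [0.06, 2.57], [-1.19, 4.33], [0.19, 2], [-2.82, 2.82]. Speed limits (rad/s): [1.89, 1.89, 2.39, 2.39, 3.01, 3.01, 3.01].

### API

Orientations are given as [roll, pitch, yaw] about the fixed x, y, z axes, in that order (R = Rz(yaw) Ry(pitch) Rx(roll)).
In Python, from bench import ctrl, eoat, get_image, calibration, close_job gives the robot as it stands. Calls block until the motion is done:
- ctrl.move_ptp(position, orientation): joint-space move of the TCP to a pose.
- ctrl.servo_line(position, speed=150, frame=None): straight line of the TCP; frame=None keeps the orientation; speed is the mean speed in mm/s.
- ctrl.move_j(angles): joint-space move.
- eoat.set_gripper(opening, f_grip=None): finger opening in mm; f_grip is the grip in N (None keeps the last); returns when the fingers have stopped.
- ctrl.sleep(seconds).
- ctrl.ik(position, orientation): joint angles nearest the present ones, or None.
- get_image(name): name is "scene" or "top"; returns (picture, depth): 400x640x3 uint8, red, green, blue; 400x640 float32, mm along the optical axis (not along the pixel's ray), 0 where there is no reading.
- calibration(name): a dict with "vfov" (degrees; the focal length in pixels is half the picture's height over the tangent of half this angle, whatever the lens; pixels are square), "cx", "cy" (the principal point, pixels), "pose" (4x4, takes a point from camera to world coordinates). Camera axes: x right, y down, z forward; pixel columns grow to the right and rows downward; lengths in mm; the calibration is good to about 2 mm. A picture is of the moment at which its call begins. calibration takes no time and is no camera call.
A pose or a line that the arm cannot do raises ctrl.PlanningError and nothing moves.
- close_job(): hands the job in; it is judged then, once.
Readings, each from a call of its own:
- ctrl.current_time(): time.
- ctrl.current_q(): joint angles.
- ctrl.current_joint_velocities(): joint speeds.
- ctrl.current_tau(): joint torques, N m.
- ctrl.current_ee_pos(): TCP position.
- ctrl.current_orientation(): TCP orientation.
- ctrl.current_wrist_force(): force on the tool from outside, world axes, zero at the start.
- ctrl.current_moment(): the same for the moment, N m.
- ctrl.current_width(): finger opening in mm.
- ctrl.current_gripper_force(): force on a finger pad.
Only numpy, scipy, OpenCV 4.12 (cv2) and the standard library are available. Lean on these libraries where they do the work, as an engineer would, in place of code of your own. Each camera call takes 0.05 s, during which the arm holds its last target. There are 200 camera calls.

## Working session

There is one attempt and no reset: what is moved stays moved. The work goes in short steps, each a Python script; the robot and the scene stay as the last script left them, time stands still between calls to the robot, and variables do not carry over. Pictures are saved under pics/ and viewed, at most 10 in all, crops included, and the job is handed in when it is done.

```bash
mkdir -p pics
cat > h.py <<'E'
import numpy as np, cv2
from bench import ctrl, eoat, get_image, calibration, close_job
def px2w(name,u,v,d=None,z=None):
    c=calibration(name); f=200/np.tan(np.radians(c["vfov"])/2); P=np.array(c["pose"])
    r=P[:3,:3]@np.array([(u-c["cx"])/f,(v-c["cy"])/f,1.]); o=P[:3,3]
    return o+r*(d if d is not None else (z-o[2])/r[2])
def w2px(name,p):
    c=calibration(name); f=200/np.tan(np.radians(c["vfov"])/2); P=np.array(c["pose"])
    q=P[:3,:3].T@(np.array(p,float)-P[:3,3]); return c["cx"]+f*q[0]/q[2], c["cy"]+f*q[1]/q[2]
def grab(name,out):
    im,d=get_image(name); cv2.imwrite(f"pics/{out}.png",im[:,:,::-1]); np.save(f"pics/{out}.npy",d); return im,d
E
python3 -c "
from h import *
for n in('top','scene'):
    grab(n,n+'0'); c=calibration(n); print(n,c['vfov'],c['cx'],c['cy'],np.round(c['pose'],3).tolist())"
```

```text
top 54.932000599180384 317.04064753030013 193.14149381463866 [[0.006, -0.986, 0.169, 290.511], [-1.0, -0.006, -0.002, 49.916], [0.003, -0.169, -0.986, 1313.544], [0.0, 0.0, 0.0, 1.0]]
scene 56.2208174119463 321.0472612475086 195.61075013821073 [[-0.048, 0.611, -0.791, 1402.235], [0.999, 0.047, -0.025, 77.349], [0.022, -0.791, -0.612, 760.614], [0.0, 0.0, 0.0, 1.0]]
```

View pics/top0.png

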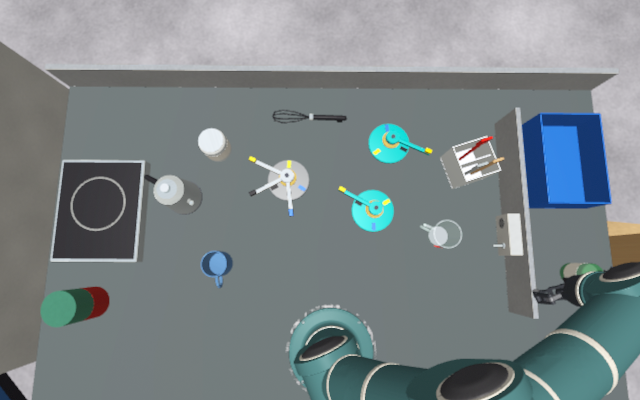

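View pics/scene0.png

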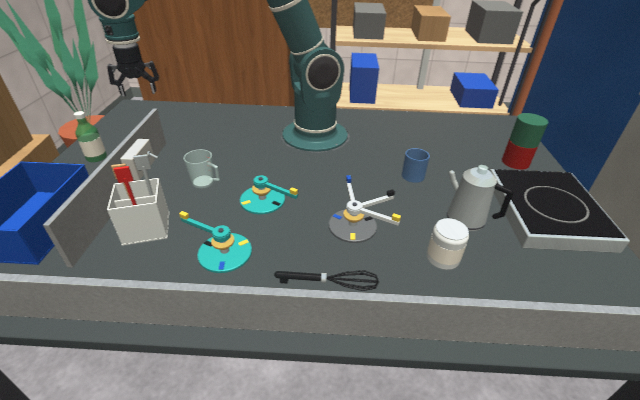

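The top view shows three possible stands: grey at (288,180), turquoise at (390,143) and turquoise at (373,210). By the description, the grey one is the one I want. Its tips are black at (252,193), yellow at (252,158) and blue at (291,212). I'll check it in a close crop.

```bash
python3 -c "
from h import *
im=cv2.imread('pics/top0.png'); cv2.imwrite('pics/c0.png',cv2.resize(im[135:225,230:350],None,fx=6,fy=6,interpolation=cv2.INTER_CUBIC))
d=np.load('pics/top0.npy')
for n,u,v,z in [('hub',287,175,89),('black',252,193,96),('yellow',252,158,96),('blue',291,212,96),('ymark',290,164,12),('bmark',302,188,12)]:
    print(n,px2w('top',u,v,z=z).round(),px2w('top',u,v,d=d[v,u]).round())
for n,u,v in [('mug',217,262),('tin',211,140),('perc',172,188),('turq',345,190)]: print(n,px2w('top',u,v,d=d[v,u]).round())
"
```

```text
hub [560. 145.  89.] [560. 145.  91.]
black [499. 256.  96.] [499. 255.  99.]
yellow [615. 260.  96.] [614. 259. 100.]
blue [438. 130.  96.] [438. 129. 100.]
ymark [616. 141.  12.] [616. 141.  13.]
bmark [532.  99.  12.] [531.  98.  19.]
mug [280. 379.   9.]
tin [671. 393. 107.]
perc [499. 482. 178.]
turq [510. -43.  99.]
```

View pics/c0.png

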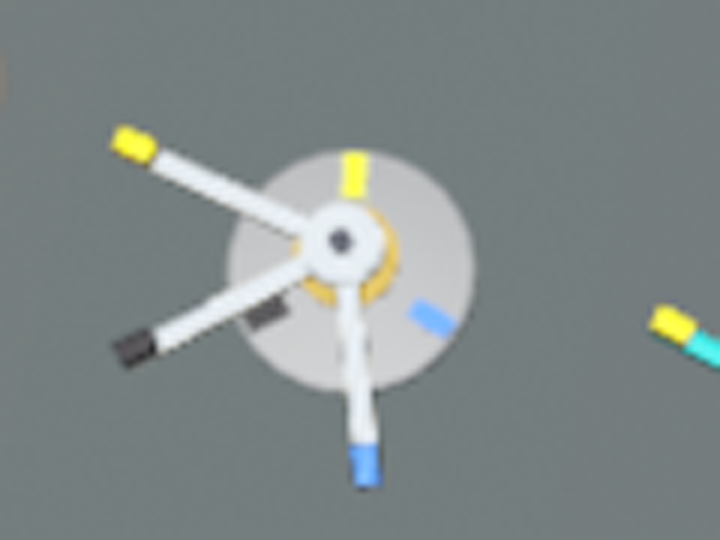

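The crop confirms the grey stand, with the hub at crop (341,241), the tips at yellow (134,145), black (135,347) and blue (366,466), and the marks at yellow (355,175) and blue (433,318). The lengths come out right: about 127 for the arms and about 55 for the marks. Next I'll compute the angles, check IK, and push the blue arm to just short of its mark.

Run:
```python
from h import *
eoat.set_gripper(0)
p=ctrl.current_ee_pos(); print(ctrl.current_orientation())
ctrl.servo_line([p[0],p[1],400],speed=250)
q=list(ctrl.current_q()); q[0]=-0.3; ctrl.move_j(q)
print(ctrl.current_time(),np.round(ctrl.current_q(),2),np.round(ctrl.current_ee_pos()),ctrl.current_orientation(),ctrl.current_wrist_force())
for s,angs,yaws in [(1,(187,238.8),(-31.2,148.8)),(-1,(64,-1.2),(88.8,-91.2))]:
  for y in yaws:
    for a in angs:
      for z in (Z,350):
        q=ctrl.ik(pos(np.radians(a),s,40,z=z).tolist(),[np.pi,0,np.radians(y)]); print(s,y,a,z,None if q is None else np.round(q,2))
```

```text
[-3.14154562e+00  5.12629146e-05  3.61833902e-01]
4.625 [-0.3   0.32 -0.    1.37  0.    1.45 -0.05] [605. 156. 399.] [-3.14007833e+00  3.38254831e-04  1.82316730e+00] [0.59025401 0.68839531 1.0171302 ]
1 -31.2 187 50 [-0.62  0.46  0.24  2.08 -0.18  0.62 -2.37]
1 -31.2 187 350 [-0.62  0.07  0.2   1.78 -0.02  1.29 -2.52]
1 -31.2 238.8 50 [-0.47  0.45  0.28  2.1  -0.21  0.61 -2.16]
1 -31.2 238.8 350 [-0.49  0.06  0.27  1.8  -0.02  1.28 -2.33]
1 148.8 187 50 [-0.3   0.45 -0.14  2.07  0.11  0.62  0.51]
1 148.8 187 350 [-0.28  0.08 -0.15  1.77  0.01  1.29  0.59]
1 148.8 238.8 50 [-0.16  0.44 -0.09  2.09  0.07  0.61  0.73]
1 148.8 238.8 350 [-0.15  0.06 -0.1   1.79  0.01  1.29  0.78]
-1 88.8 64 50 [-0.45  0.62 -0.02  1.75  0.01  0.77 -0.5 ]
-1 88.8 64 350 [-0.46  0.33 -0.01  1.47  0.    1.34 -0.49]
-1 88.8 -1.2 50 [-0.33  0.72  0.02  1.58 -0.02  0.85 -0.33]
-1 88.8 -1.2 350 [-0.34  0.45  0.03  1.3  -0.01  1.39 -0.33]
-1 -91.2 64 50 [-0.13  0.67 -0.45  1.74  0.38  0.82  2.36]
-1 -91.2 64 350 [-0.11  0.36 -0.48  1.46  0.17  1.36  2.52]
-1 -91.2 -1.2 50 [-0.01  0.76 -0.45  1.56  0.39  0.91  2.52]
-1 -91.2 -1.2 350 [-0.02  0.49 -0.46  1.28  0.21  1.42  2.66]
```

```bash
sed -i 's/C=np.array(\[560.,145.\]); FIX=np.radians(118.8)/C=np.array([560.,145.4]); FIX=np.radians(118.9)/' h.py
python3 - <<'E'
from h import *
r=np.radians; a=r(187)
ctrl.move_ptp(pos(a,1,45,z=160).tolist(),[np.pi,0,r(148.8)])
ctrl.servo_line(pos(a,1,45).tolist(),speed=100)
f0=np.array(ctrl.current_wrist_force())
ctrl.servo_line(pos(a,1,20).tolist(),speed=60)
push(a,r(236.5),1,0)
print(ctrl.current_time(),np.array(ctrl.current_wrist_force())-f0,np.round(ctrl.current_ee_pos()),pos(r(236.5),1))
# back off and out
ctrl.servo_line(pos(r(236.5),1,40).tolist(),speed=100)
ctrl.servo_line(pos(r(236.5),1,40,z=160).tolist(),speed=150)
ctrl.move_ptp(pos(r(65),-1,43,z=160).tolist(),[np.pi,0,r(88.8)])
im,d=grab('top','t1'); grab('scene','s1')
cv2.imwrite('pics/c1.png',cv2.resize(cv2.imread('pics/top1.png' if 0 else 'pics/t1.png')[125:235,220:360],None,fx=5.5,fy=5.4,interpolation=cv2.INTER_CUBIC))
print(ctrl.current_time())
E
```

```text
10.6417 [ 0.32852653 -0.14793092  6.95968073] [493.  73.  50.] [492.28605345  73.89600401  50.        ]
13.1833
```

View pics/c1.png

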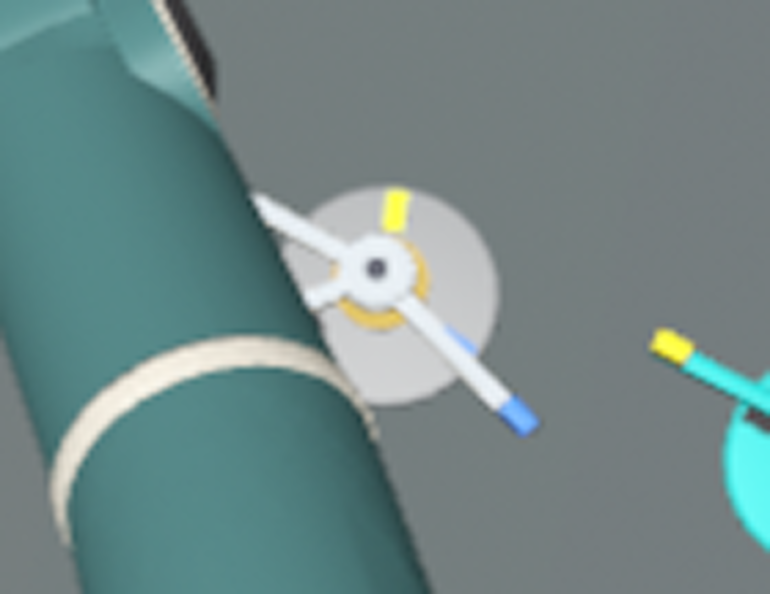

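View pics/s1.png

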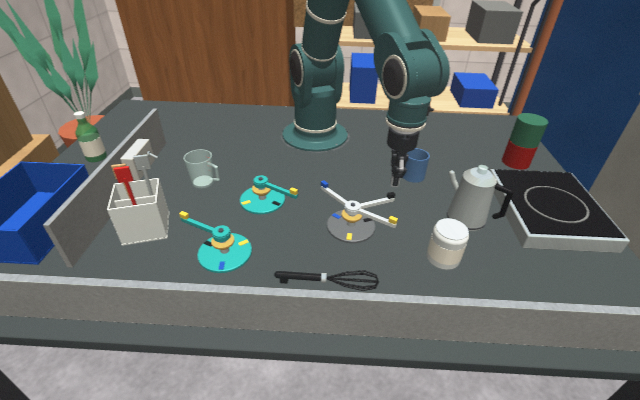

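The crop has the hub at about (288.5,174.6) px and the yellow mark at (292,164), so the stand seems to have shifted a little. I'll quantify that before pushing again.

```bash
cat >> h.py <<'E'
def blobs(fn,box=(225,145,340,225)):
    im=cv2.imread(f'pics/{fn}.png'); x0,y0,x1,y1=box; hsv=cv2.cvtColor(im,cv2.COLOR_BGR2HSV)[y0:y1,x0:x1].astype(int)
    H,S,V=hsv[...,0],hsv[...,1],hsv[...,2]; d=np.load(f'pics/{fn}.npy')[y0:y1,x0:x1]
    vv,uu=np.mgrid[y0:y1,x0:x1]; P=px2w('top',0,0,z=0)
    c=calibration('top'); f=200/np.tan(np.radians(c['vfov'])/2); T=np.array(c['pose'])
    hz=T[2,3]+d*(T[2,0]*(uu-c['cx'])/f+T[2,1]*(vv-c['cy'])/f+T[2,2])
    out={}
    for n,m in {'yellow':(abs(H-28)<6)&(S>140)&(V>170),'blue':(abs(H-108)<10)&(S>90),'hub':(S<40)&(hz>83)&(V>150),'dark':(V<80)&(S<80)}.items():
        k,l,st,ce=cv2.connectedComponentsWithStats(m.astype(np.uint8))
        for i in range(1,k):
            if st[i,4]<6: continue
            z=np.median(hz[l==i]); zz=12 if z<45 else (96 if n!='hub' else 89)
            if n=='dark' and 45<z<85 : zz=89
            p=px2w('top',ce[i][0]+x0,ce[i][1]+y0,z=zz)[:2]; print(fn,n,st[i,4],(ce[i]+[x0,y0]).round(1),'z',z.round(),p.round(1))
    m=(abs(hz-12)<6)&(d>0)   # base plate rim
    cs,_=cv2.findContours(m.astype(np.uint8),cv2.RETR_EXTERNAL,cv2.CHAIN_APPROX_NONE)
    b=max(cs,key=cv2.contourArea); (x,y),r=cv2.minEnclosingCircle(b); print(fn,'base',round(x+x0,1),round(y+y0,1),round(r,1),px2w('top',x+x0,y+y0,z=12)[:2].round(1))
E
python3 -c "
from h import *
blobs('top0');blobs('t1')"
```

```text
top0 yellow 25 [252. 159.] z 96.0 [611.4 259.6]
top0 yellow 14 [288.5 164. ] z 14.0 [616.5 146.6]
top0 blue 22 [301.8 187.7] z 13.0 [533.   99.5]
top0 blue 34 [290.5 212. ] z 95.0 [438.4 131.2]
top0 hub 101 [286.8 175.3] z 85.0 [559.5 145.7]
top0 dark 8 [253.2 193.8] z 95.0 [496.6 251.7]
top0 base 288.7 180.1 20.4 [559.5 144.8]
t1 yellow 15 [291.4 163.6] z 13.0 [617.9 136.6]
t1 blue 34 [313.8 201.7] z 95.0 [471.9  57.2]
t1 hub 97 [288.4 174.9] z 86.0 [560.8 140.7]
t1 hub 373 [252.4 196.9] z 651.0 [487.6 255.2]
t1 base 291.5 178.0 20.2 [566.8 135.4]
```

Run:
```python
from h import *
print(ctrl.current_width(),np.round(ctrl.current_ee_pos(),1),np.array(ctrl.current_wrist_force()).round(2),ctrl.current_orientation())
im=cv2.imread('pics/s1.png')[130:250,310:430]; cv2.imwrite('pics/c2.png',cv2.resize(im,None,fx=5,fy=5,interpolation=cv2.INTER_CUBIC))
```

```text
-0.062323628447698766 [562.  250.6 159.9] [-0.08 -0.22  0.3 ] [-3.14134557e+00  3.60181810e-04  1.54975871e+00]
```

View pics/c2.png

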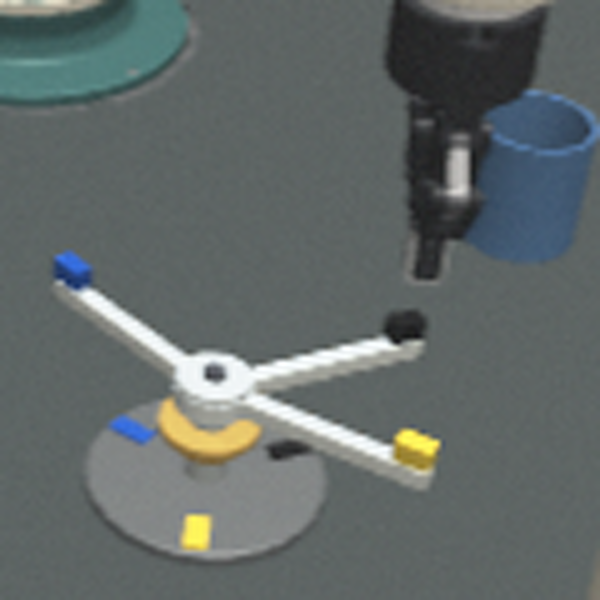

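The gripper crop shows the finger links widening about 45 mm above the fingertip. They most likely rode on the raised blue tip during the push, which dragged the stand slightly. From here I'll push with the fingertip higher (z about 67). First I'll measure the stand's shift by matching patches between the two scene views.

```bash
cat >> h.py <<'E'
def track(p,name='scene',a='scene0',b='s1',h=6,s=10):
    A=cv2.imread(f'pics/{a}.png');B=cv2.imread(f'pics/{b}.png'); k=6
    u,v=np.round(w2px(name,p)).astype(int)
    A=cv2.resize(A[v-h:v+h+1,u-h:u+h+1],None,fx=k,fy=k,interpolation=cv2.INTER_CUBIC)
    B=cv2.resize(B[v-h-s:v+h+s+1,u-h-s:u+h+s+1],None,fx=k,fy=k,interpolation=cv2.INTER_CUBIC)
    _,m,_,(x,y)=cv2.minMaxLoc(cv2.matchTemplate(B,A,cv2.TM_CCOEFF_NORMED))
    w0=px2w(name,u,v,z=p[2]); w1=px2w(name,u+x/k-s,v+y/k-s,z=p[2]); return (w1-w0)[:2].round(1),round(m,2)
def pol(deg,r,z): return np.append(C+r*np.array([np.cos(np.radians(deg)),np.sin(np.radians(deg))]),z)
E
python3 - <<'E'
from h import *
for n,p in dict(black=pol(118.9,124,88),yellow=pol(65.8,124,88),hub=pol(0,0,89),ymark=pol(-1.1,55,12),bmark=pol(238.9,55,12),kmark=pol(118.9,55,12),tin=[671,393,107],turq=[510,-43,97]).items():
    print(n,track(p), track(p,'top','top0','t1') if n in('hub','ymark','turq') else '')
E
```

```text
black (array([10.7, -0.1]), 0.98) 
yellow (array([10.5, -9.8]), 0.96) 
hub (array([ 1.9, -4.8]), 0.8) (array([ 1.7, -5.4]), 0.89)
ymark (array([  1.4, -10.1]), 0.98) (array([ 1.3, -9.2]), 0.99)
bmark (array([-2.1, -3.1]), 0.96) 
kmark (array([ 5.8, -5.3]), 0.96) 
tin (array([1.3, 0.1]), 0.65) 
turq (array([0., 0.]), 1.0) (array([0., 0.]), 1.0)
```

```bash
sed -i 's/^C=.*/C=np.array([561.7,140.2]); FIX=np.radians(114.1); Z=67; R=92/' h.py
cat >> h.py <<'E'
def swing(a0,a1,s,off0=45,speed=40):
    "from pusher clearance off0 behind arm at a0, to a1 (rad); stops on excess force; backs off and up"
    yaw=a1+np.pi/2
    yaw=(yaw+np.pi)%(2*np.pi)-np.pi
    if yaw<0: yaw+=np.pi
    ctrl.move_ptp(pos(a0,s,off0,z=160).tolist(),[np.pi,0,yaw])
    ctrl.servo_line(pos(a0,s,off0).tolist(),speed=120); ctrl.sleep(.2)
    f0=np.array(ctrl.current_wrist_force())
    ctrl.servo_line(pos(a0,s,20).tolist(),speed=60)
    F=[];last=a0
    for a in np.linspace(a0,a1,max(1,int(abs(a1-a0)/.13))+1)[1:]:
        ctrl.servo_line(pos(a,s).tolist(),speed=speed); last=a
        f=np.array(ctrl.current_wrist_force())-f0; F.append(f.round(1).tolist())
        if np.abs(f).max()>4: print('FORCE STOP'); break
    print(F,np.round(ctrl.current_ee_pos(),1),pos(last,s).round(1))
    ctrl.servo_line(pos(last,s,30).tolist(),speed=80)
    ctrl.servo_line(pos(last,s,30,z=160).tolist(),speed=180)
E
python3 - <<'E'
from h import *
r=np.radians
swing(r(61),r(-3),-1)
p=ctrl.current_ee_pos(); print(ctrl.current_time())
grab('scene','s2'); grab('top','t2')
for n,p in dict(black=pol(114.1,124,88),kmark=pol(114.1,55,12)).items(): print(n,track(p,'scene','s1','s2'))
im=cv2.imread('pics/s2.png')[130:250,290:430]; cv2.imwrite('pics/c3.png',cv2.resize(im,None,fx=5,fy=5,interpolation=cv2.INTER_CUBIC))
E
```

```text
[[-0.7, -0.3, 0.7], [-0.7, 0.6, 0.2], [-0.3, 0.6, 0.1], [-1.0, 0.6, 0.3], [-0.5, -0.7, 0.1], [-0.9, 0.6, -0.2], [-1.4, 1.3, 1.0], [-0.5, 0.1, -0.3]] [654.5 152.1  67. ] [654.5 152.4  67. ]
19.9833
black (array([0., 0.]), 1.0)
kmark (array([-48.5,  13.8]), 0.52)
```

View pics/c3.png

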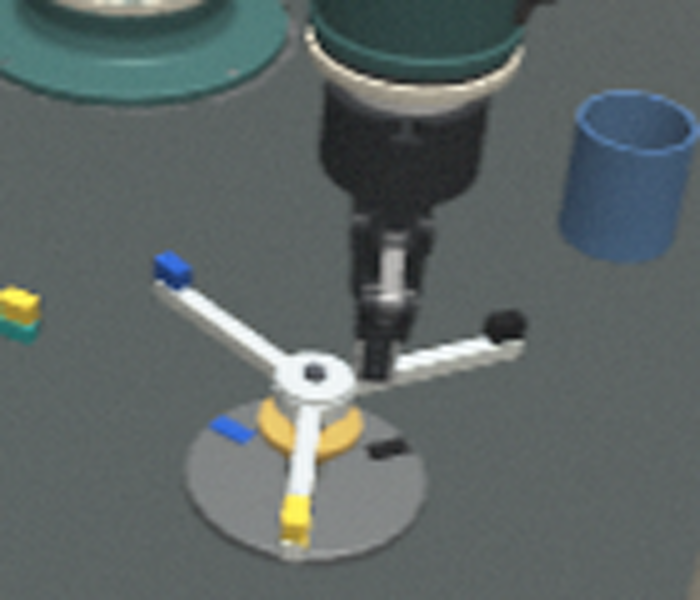

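The push was clean: the black tip did not move and the forces stayed near 1 N. The yellow arm is now almost over its mark. Next is the blue arm, again stopping a little short, and then a clear look.

Run:
```python
from h import *
r=np.radians
swing(r(222),r(233.3),1,40)
p=ctrl.current_ee_pos(); ctrl.move_ptp([370,p[1]-150 if 0 else -40,260],[np.pi,0,r(144)])
print(ctrl.current_time())
grab('scene','s3'); grab('top','t3')
print(track(pol(114.1,124,88),'scene','s1','s3')); blobs('t3'); 
im=cv2.imread('pics/t3.png')[125:235,220:360]; cv2.imwrite('pics/c4.png',cv2.resize(im,None,fx=5.5,fy=5.5,interpolation=cv2.INTER_CUBIC))
```

```text
[[0.2, 0.1, -0.6]] [493.   76.6  66.9] [493.1  76.6  67. ]
25.0583
(array([0., 0.]), 1.0)
t3 blue 12 [301.8 188.8] z 13.0 [529.   99.5]
t3 blue 33 [318.7 196.4] z 94.0 [489.4  41.6]
t3 hub 100 [288.5 175. ] z 85.0 [560.2 140.3]
t3 hub 60 [335.6 209.5] z 605.0 [448.2 -12.6]
t3 dark 105 [331.7 212.4] z 593.0 [437.9  -0. ]
t3 base 288.5 189.0 17.8 [528.1 145. ]
```

View pics/c4.png

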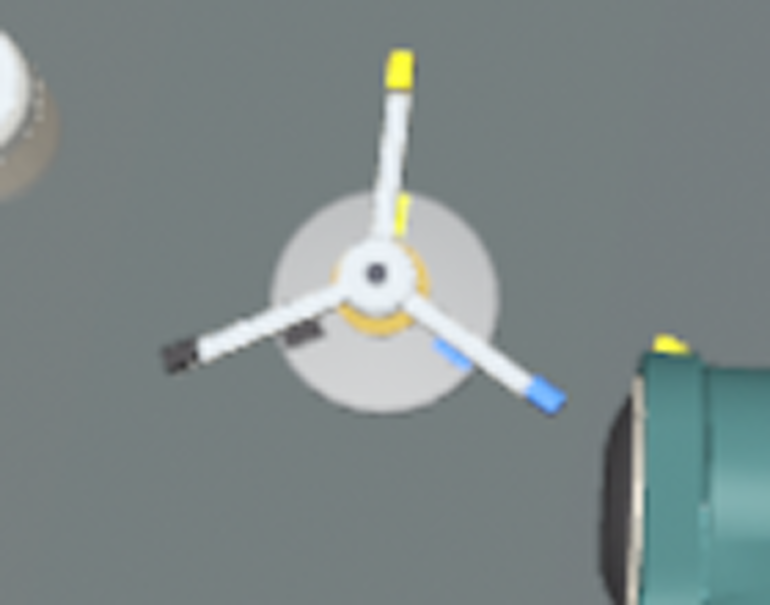

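The clear view shows the hub at crop (376,272) and the tips at black (181,355), yellow (400,72) and blue (546,395). I'll compute the angles from the tips.

Run:
```python
from h import *
im=cv2.imread('pics/t3.png').astype(int)
g=lambda x,y:(220+(x+.5)/5.5-.5,125+(y+.5)/5.5-.5)
h=px2w('top',*g(376,272),z=89)[:2]; print('hub',h)
def ang(p): d=p[:2]-C; return np.degrees(np.arctan2(d[1],d[0])).round(1),np.hypot(*d).round(1),np.round(p[:2],1)
for n,x,y,z in [('black',181,355,95),('yellow',400,72,95),('blue',546,395,95),('yarm',394,130,80),('barm',480,350,80),('karm',240,330,80)]: print(n,*ang(px2w('top',*g(x,y),z=z)))
# scene tips by colour
s=cv2.imread('pics/s3.png'); x0,y0=290,130; hsv=cv2.cvtColor(s,cv2.COLOR_BGR2HSV)[y0:250,x0:430].astype(int); H,S,V=hsv[...,0],hsv[...,1],hsv[...,2]
for n,m in {'y':(abs(H-26)<7)&(S>150)&(V>120),'b':(abs(H-112)<10)&(S>150),'k':(V<50)}.items():
    k,l,st,ce=cv2.connectedComponentsWithStats(m.astype(np.uint8))
    for i in range(1,k):
        if st[i,4]>12: print(n,st[i,4],ce[i].round(1)+[x0,y0],'as tip',*ang(px2w('scene',*(ce[i]+[x0,y0]),z=90)),'as mark',*ang(px2w('scene',*(ce[i]+[x0,y0]),z=12)))
```

```text
hub [563.53490921 142.06491342]
black 113.5 124.9 [511.8 254.7]
yellow -5.0 123.6 [684.9 129.5]
blue -126.1 122.7 [489.4  41.1]
yarm -4.2 91.8 [653.3 133.5]
barm -125.7 73.8 [518.6  80.2]
karm 111.1 88.5 [529.8 222.8]
y 36 [293.3 190.6] as tip -104.2 178.7 [517.9 -33. ] as mark -128.2 236.9 [415.1 -45.9]
y 32 [348.5 233.5] as tip -4.9 129.6 [690.9 129.1] as mark -6.2 46.7 [608.1 135.2]
b 37 [318.9 186.7] as tip -125.1 120.3 [492.5  41.8] as mark -149.6 202.8 [386.7  37.7]
b 20 [335.8 215.4] as tip -37.1 74.9 [621.4  95. ] as mark -125.8 53.2 [530.6  97. ]
k 34 [390.5 195.1] as tip 110.9 122.7 [518.  254.8] as mark 137.3 199.5 [415.1 275.5]
```

Both arms measure within about 1° of 120° from the black arm, at roughly 120.5 for blue and 119 for yellow. The tip radii agree with the given sizes, and the gripper is clear of everything, so I'm handing in.

```bash
python3 -c "
from h import *
print(ctrl.current_time()); print(close_job())"
```

```text
25.1583
the job is handed in; nothing more can be done
None
```

I handed the job in at 25.2 s with both arms within about 1° of their marks (blue about 120.5°, yellow about 119° from the black arm), but my first push slid the stand about 5 mm and turned it about 5°, and I left it there.

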